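# Load the lever test fixture: cap rim-down, then hold the offset lever level above it

## Task

Set up the lever test fixture: first seat one of the two round aluminium caps rim-down over the brass spigot, fully home in the fixture's round pocket, and let go of it. Then pick up the blue offset lever at its balance point and finish with it still in the grip, held still and level about 5 cm above the cap, the heavy dark boss over the cap and the small eye over the brass-topped post; do not put it down or let go. Leave the other cap and everything else on the bench where it stands.

Things in the scene. Friction and masses are not known exactly. Their poses are not given: they have to be found in the camera images.
- fixture: lever test fixture, fixed: dark steel base plate 250 (x) x 80 (y) x 12 mm high. Origin at the centre of its underside on the bench, z up, x from the pocket towards the post. At x = -80 mm an 80 x 80 mm steel block, top 32 mm above the bench, with the round pocket; at x = +80 mm the support post, diameter 32 mm (brass tip 24 mm), top 58 mm above the bench
- pocket (a point): centre of the floor of the round pocket, 24 mm above the bench. The pocket is 46.5 mm in diameter, 8 mm deep, and has an upright brass spigot in the middle, diameter 18 mm, 20 mm high from the pocket floor (its tip stands 12 mm above the block's top). Axes as those of the fixture
- post_top (a point): centre of the top of the brass-tipped post, 160 mm from the pocket, 58 mm above the bench. Axes as those of the fixture
- cap_down: aluminium cap like an upturned cup, outside diameter 44 mm, 34 mm high, 70 g; closed face with a red disc; hollow 34 mm across, 28 mm deep. Origin: centre of the open rim's plane; z from rim to red face. Starts rim down (z up, red showing). Seated, its origin is at point pocket and its red face 58 mm above the bench; fingertips gripping 12 mm or more above the rim clear the block
- cap_up: the other, identical cap; it starts on the bench upside down, rim up (hollow showing, z down, origin 34 mm above the bench). Either cap may be used, rim down; the easy choice is cap_down. The two lie at exchanged places from start to start
- lever: offset lever, 191 mm long, 0.3 to 0.5 kg, lying on its boss and eye. Origin on its underside straight below its balance point (centre of mass); x along the arm from boss to eye, z up. Dark steel boss: diameter 40, height 36, centre x = -40.5 mm. Light eye: diameter 26, height 36, centre x = +117.5 mm. Blue arm between: 14 mm wide, 14 to 34 mm above the underside. No through holes
- balance (a point): the balance point of the lever, where to grip: in the middle of the blue arm's section, 40.5 mm from the boss centre towards the eye, 24 mm above the lever's underside. Axes as those of the lever
- boss_under (a point): centre of the flat underside of the lever's boss. Axes as those of the lever
- eye_under (a point): centre of the flat underside of the lever's eye, 158 mm from the boss centre. Axes as those of the lever
- amber_bottle: bystander: brown glass bottle, diameter 44 mm, 85 mm high; origin at the centre of its underside
- brass_weight: bystander: brass weight with a knob, diameter 40 mm, 55 mm high; origin at the centre of its underside
- steel_cup: bystander: open steel cup, diameter 60 mm, 60 mm high; origin at the centre of its underside
- wrench: bystander: wrench 160 mm long lying flat; origin under its middle, x along its length
- load_puck: bystander: aluminium load puck, diameter 60 mm, 34 mm high; origin at the centre of its underside
- white_jar: bystander: white jar with blue cap, diameter 56 mm, 70 mm high; origin at the centre of its underside
Mind the look-alikes: they are no part of the job. Leave any orange or purple look-alike of the cap_down alone.

How it is judged (in metres and radians):
On the way, in this order (a step that is already met when the one before it is completed fails the run):
1. a cap sits rim down, fully home in the pocket, and the fingers have let go of it, with the lever still on the bench (((distance between cap_down and pocket below 0.004 m and angle between cap_down's own z axis and vertical below 0.07 rad and contact force between cap_down and the fingers below 0.05 N and linear speed of cap_down below 0.02 m/s and distance of cap_up from where it was at the start of the episode below 0.03 m) or (distance between cap_up and pocket below 0.004 m and angle between cap_up's own z axis and vertical below 0.07 rad and contact force between cap_up and the fingers below 0.05 N and linear speed of cap_up below 0.02 m/s and distance of cap_down from where it was at the start of the episode below 0.03 m)) and height (world z) of lever below 0.01 m), for 0.2 s.
2. the lever is lifted clear of the bench, level, gripped at its balance point (height (world z) of lever above 0.03 m and contact force between lever and the fingers above 1 N and horizontal distance between the grasp point and balance below 0.018 m and angle between lever's own z axis and vertical below 0.087 rad), for 0.2 s.
At the end, for the whole second after the job is handed in: A cap released rim down in the pocket, within 4 mm and 4 degrees; the other left alone. The fingers hold the lever within 18 mm of balance, level within 5 degrees, still, clear, 20 to 85 mm above the cap, in plan boss within 15 mm of pocket and eye within 25 mm of post (((distance between cap_down and pocket below 0.004 m and angle between cap_down's own z axis and vertical below 0.07 rad and contact force between cap_down and the fingers below 0.05 N and linear speed of cap_down below 0.02 m/s and distance of cap_up from where it was at the start of the episode below 0.03 m) or (distance between cap_up and pocket below 0.004 m and angle between cap_up's own z axis and vertical below 0.07 rad and contact force between cap_up and the fingers below 0.05 N and linear speed of cap_up below 0.02 m/s and distance of cap_down from where it was at the start of the episode below 0.03 m)) and contact force between lever and the fingers above 1 N and horizontal distance between the grasp point and balance below 0.018 m and angle between lever's own z axis and vertical below 0.087 rad and z of boss_under in the frame of pocket between 0.054 and 0.119 m and horizontal distance between boss_under and pocket below 0.015 m and horizontal distance between eye_under and post_top below 0.025 m and linear speed of lever below 0.02 m/s and angular speed of lever below 0.15 rad/s and contact force between lever and fixture below 0.05 N and contact force between lever and cap_down below 0.05 N and contact force between lever and cap_up below 0.05 N); the arm keeps its last pose, push and grip.
It fails at once if a bystander (bottle, weight, cup, wrench, puck or jar) is moved by more than 30 mm (distance of any of amber_bottle, brass_weight, steel_cup, wrench, load_puck, white_jar from where it was at the start of the episode above 0.03 m).
It also fails if it takes over 64 s, if anything falls off the work surface, if the arm or the gripper's body presses on something with over 40 N, if the wrist force passes 120 N, or if a joint passes its speed limit or range.

## Robot

A 6-joint arm with a two-finger parallel gripper is mounted at the origin on the work surface. World frame = base frame: x ahead of the robot, y to its left, z up, the work surface at z = 0. Lengths are in m, angles in degrees, forces in N, time in s.
With the tool pointing down it reaches from about 0.35 to 0.875 m from the base axis. Payload 4.2 kg.
Tool frame: the origin (TCP) lies at the centre of the arm's flange, where the gripper is bolted on; the fingertips stand 182 mm ahead of it and the grasp point (between the pads) lies 164 mm ahead of it; z points along the fingers, y is the direction in which the jaws open and shut (so a half turn about z gives the same grasp; the last joint's range is limited). The gripper opens to 87 mm and grips with 3 to 60 N. Pads are 19 mm wide; open, the fingers measure 117 mm over their backs; the gripper's body (75 mm by 190 mm) begins 51 mm behind the grasp point.
Start: joints at [90.619, 22.042, 0.453, 0, -68.411, -14.817], TCP at [0.153, 0.606, 0.405] pointing down, gripper open.
Joint ranges: [-179.83, 179.83], [-69.29, 118.12], [-61.27, 80.66], [-181.25, 117.63], [-171.15, -9.14], [-177.46, 177.46]. Speed limits (degrees/s): [159.86, 159.86, 180, 180, 180, 180].

## Interface

Orientations are given as [roll, pitch, yaw] about the fixed x, y, z axes, in that order (R = Rz(yaw) Ry(pitch) Rx(roll)).
In Python, from station import * gives the robot as it stands.
- The arm moves only by the tool send_rows, never from a script. Its argument "deltas" is a list that holds one entry, the list of rows, each a list of 7 numbers: the shift along the world's x, y, z in cm, then the turn, a rotation vector about the world's x, y, z in rad, then the closure, from 0 (fully open) to 1 (shut). In form: [[[tx, ty, tz, ax, ay, az, grip], ...]]. A call has 1 to 10 rows; each row shifts and turns the pose as measured when the row begins; what a row does not reach is not made up. A row lasts 1/12 s, in which the tool goes at most 41.7 mm and 7.16 degrees, less where a joint would pass 70% of its speed; a pose out of reach is approached as far as the arm can. A call is refused whole if a number of a shift passes 4.17 or a number of a turn 0.125, either way. A call with a gripper value outside its range is refused whole. The fingers move at their own pace and stop on an object; the grip force is fixed at half the most. Time passes only in rows, so rows that do not move let the fingers close. It gives the time, the measured TCP pose, the force and the opening at its end, in the units of the state.
- read_state(): the state, without advancing time (a new reading comes with each control period).
- capture(name): name is "scene" or "side" or "wrist"; returns the picture (420x560x3 uint8, red, green, blue); there is no depth.
- camera_params(name): a dict with "fx", "fy", "cx", "cy" (pixels), "R" (3x3) and "t" (3): a world point X has camera coordinates R X + t; the wrist camera has in their place "tool_from_camera" (4x4, takes a point from camera to tool coordinates, whose origin is the TCP and whose axes are the flange's). Camera axes: x right, y down, z forward; pixel columns grow to the right and rows downward; lengths in m; the calibration is good to about 2 mm. A picture is of the moment at which its call begins: read the wrist's pose just before it. camera_params takes no time and is no camera call.
- close_job(): hands the job in, once; it reports no verdict.
The state is a dict: "time": time; "joints": joint angles; "joint_velocities": joint speeds; "joint_torque": joint torques, N m; "tcp_pos": TCP position; "tool_rot": TCP orientation; "force": force on the tool from outside, world axes, zero at the start; "moment": the same for the moment, N m; "width": finger opening in m.
Only numpy, scipy, OpenCV 4.12 (cv2) and the standard library are available. Lean on these libraries where they do the work, as an engineer would, in place of code of your own. Each camera call takes 0.05 s, during which the arm holds its last target. There are 200 camera calls.

## Working session

There is one attempt and no reset: what is moved stays moved. The work goes in short steps, Python scripts to look and compute and a tool call to move; the robot and the scene stay as the last step left them, time stands still between calls to the robot, and variables do not carry over. Pictures are saved under pics/ and viewed, about 8 in all and at most 12, crops included, and the job is handed in when it is done.

Besides the shell and the picture viewer there is one more tool, called as name(argument=value, ...), one argument or row to a line, values as JSON. send_rows: Moves the arm, as the interface text tells. Its arguments: {"type":"object","properties":{"deltas":{"type":"array"}},"required":["deltas"]}

```bash
mkdir -p pics; python3 - <<'E'
from station import *
import cv2, numpy as np
for n in("scene","side"):
    cv2.imwrite(f"pics/{n}0.png",capture(n)[:,:,::-1]); p=camera_params(n); print(n,p["fx"],p["cx"],p["cy"],(-np.array(p["R"]).T@p["t"]).round(3))
print(read_state()); print(camera_params("wrist"))
E
```

```text
scene 451.4617920963452 273.99524352016874 207.69933238863385 [1.465 0.223 0.898]
side 412.24845180971175 282.3708870731171 212.1605908284686 [ 0.098 -0.486  0.821]
{'time': 0.1, 'joints': array([ 9.06191612e+01,  2.20870516e+01,  3.91452846e-01, -2.21244279e-02,
       -6.84123621e+01, -1.48182564e+01]), 'joint_velocities': array([-0.02491998, -0.08925849,  0.21541099,  0.16733373,  0.05673797,
        0.00746781]), 'joint_torque': array([ 2.46140473e-06, -3.91687310e+01,  1.87936038e+01,  4.23176318e+00,
        1.34958036e-02, -7.21601509e-05]), 'tcp_pos': array([0.1532183 , 0.60576502, 0.40379586]), 'tool_rot': array([ 1.79890371e+02, -7.73828453e-03, -1.42072473e+01]), 'force': array([-0.09174952,  0.20331947, -0.18618331]), 'moment': array([-0.05590088, -0.04160778,  0.01450738]), 'width': 0.08748018028122802}
{'fx': 292.1776144612693, 'fy': 292.1776144612693, 'cx': 278.31317280334446, 'cy': 207.09552660184116, 'tool_from_camera': array([[ 1.61321970e-04, -9.57690115e-01, -2.87801352e-01,
         7.76108458e-02],
       [ 9.99999618e-01,  4.01630649e-04, -7.75937264e-04,
        -1.09511540e-03],
       [ 8.58697292e-04, -2.87801117e-01,  9.57689814e-01,
         2.08881643e-02],
       [ 0.00000000e+00,  0.00000000e+00,  0.00000000e+00,
         1.00000000e+00]])}
```

View pics/scene0.png

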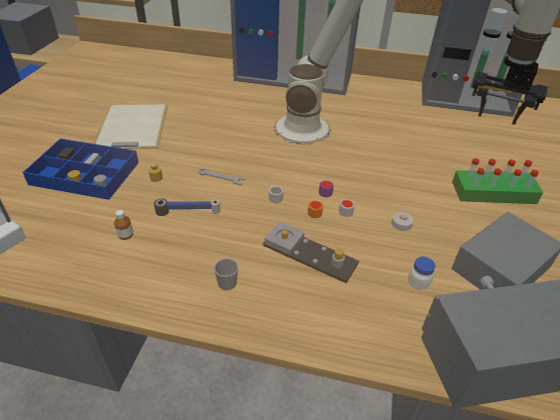

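View pics/side0.png

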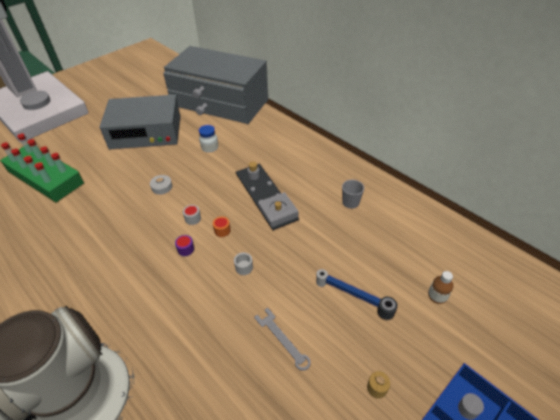

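The scene view shows the red-topped aluminium cap at (346,207), beside the orange (315,208) and purple (326,187) decoys, and cap_up at (276,193). The lever's boss is at (161,207) and its eye at (215,207); the spigot is at (285,235) and the post at (338,254). In the side view these are cap (191,211), boss (387,304), eye (322,274), spigot (278,205) and post (253,169).

```bash
cat > h.py <<'E'
from station import *
import cv2, numpy as np
def ray(n,u,v,pose=None):
    p=camera_params(n); d=np.array([(u-p["cx"])/p["fx"],(v-p["cy"])/p["fy"],1.])
    if n!="wrist":
        R=np.array(p["R"]); return -R.T@p["t"],R.T@d
    from scipy.spatial.transform import Rotation as Ro
    pos,rpy=pose; Rt=Ro.from_euler("xyz",rpy,degrees=True).as_matrix(); T=np.array(p["tool_from_camera"])
    return Rt@T[:3,3]+pos, Rt@T[:3,:3]@d
def plane(n,u,v,z,pose=None):
    o,d=ray(n,u,v,pose); return o+d*(z-o[2])/d[2]
def tri(a,b):
    (o1,d1),(o2,d2)=ray("scene",*a),ray("side",*b)
    s=np.linalg.lstsq(np.c_[d1,-d2],o2-o1,rcond=None)[0]; p,q=o1+s[0]*d1,o2+s[1]*d2
    return (p+q)/2,np.linalg.norm(p-q)
def blob(im,lo,hi,c,r):
    """centroid of the largest HSV-mask blob within r of c"""
    hsv=cv2.cvtColor(im,cv2.COLOR_RGB2HSV); m=cv2.inRange(hsv,np.array(lo),np.array(hi))
    k=np.zeros_like(m); cv2.circle(k,tuple(int(x) for x in c),r,255,-1); m&=k
    n,_,st,ce=cv2.connectedComponentsWithStats(m)
    if n<2: return None
    i=1+np.argmax(st[1:,4]); return ce[i],st[i]
E
python3 - <<'E'
from h import *
im={n:cv2.imread(f"pics/{n}0.png")[:,:,::-1].copy() for n in("scene","side")}
brass=((14,110,60),(28,255,255)); red=((170,120,80),(180,255,255)); blue=((100,100,30),(125,255,255))
for nm,a,b,z in [("cap",(346,206),(191,211),.034),("spig",(285,235),(278,205),.044),("post",(338,254),(253,169),.058),("boss",(161,203),(387,303),.036),("eye",(215,204),(322,274),.036),("cup_up",(276,190),(244,260),.034),("orange",(315,206),(221,224),.034),("purple",(326,186),(184,243),.034)]:
    if nm=="cap":
        for n,c in(("scene",a),("side",b)): print(blob(im[n],(165,100,80),(180,255,255),c,10),blob(im[n],(0,100,80),(6,255,255),c,10))
    p,e=tri(a,b); print(nm,p.round(3),round(e,4),plane("scene",*a,z).round(3),plane("side",*b,z).round(3))
E
```

```text
None (array([346.8358209 , 203.14925373]), array([342, 200,  11,   8,  67], dtype=int32))
None (array([190.47191011, 209.95505618]), array([185, 206,  12,   9,  89], dtype=int32))
cap [0.435 0.215 0.027] 0.0039 [0.445 0.214 0.034] [0.432 0.211 0.034]
spig [0.607 0.066 0.033] 0.0007 [0.617 0.069 0.044] [0.6   0.059 0.044]
post [0.65  0.214 0.042] 0.0033 [0.664 0.216 0.058] [0.639 0.198 0.058]
boss [ 0.57  -0.31   0.034] 0.0013 [ 0.572 -0.31   0.036] [ 0.569 -0.31   0.036]
eye [ 0.529 -0.16   0.03 ] 0.0006 [ 0.536 -0.157  0.036] [ 0.526 -0.162  0.036]
cup_up [ 0.426 -0.003  0.033] 0.0045 [ 0.426 -0.001  0.034] [ 0.427 -0.006  0.034]
orange [0.462 0.125 0.028] 0.0003 [0.468 0.126 0.034] [0.459 0.12  0.034]
purple [0.359 0.142 0.027] 0.0007 [0.367 0.143 0.034] [0.357 0.136 0.034]
```

send_rows(
  deltas=[
    [[2.3,-3.3,0,0,0,-0.12,0],[2.3,-3.3,0,0,0,-0.12,0],[2.3,-3.3,0,0,0,-0.12,0],[2.3,-3.3,0,0,0,-0.12,0],[2.3,-3.3,0,0,0,-0.12,0],[2.3,-3.3,0,0,0,-0.12,0],[2.3,-3.3,0,0,0,-0.12,0],[2.3,-3.3,0,0,0,-0.12,0],[2.3,-3.3,0,0,0,-0.12,0],[2.3,-3.3,0,0,0,-0.12,0]],
  ],
)

```text
time: 0.93
tcp_pos: [0.3832, 0.267, 0.3971]
tool_rot: [179.5, -0.2, -85.3]
force: [0.2, 0.3, -0.4]
width: 0.0871
```

send_rows(
  deltas=[
    [[2.3,-3.0,-2,0,0,-0.12,0],[2,-2.0,-2.5,0,0,0,0],[0,0,-2.5,0,0,0,0],[0,0,0,0,0,0,0]],
  ],
)

```text
time: 1.27
tcp_pos: [0.4281, 0.2095, 0.3277]
tool_rot: [179.6, -0.0, -93.3]
force: [-0.6, -0.9, -1.0]
width: 0.0874
```

```bash
cat > w.py <<'E'
from h import *
import sys
s=read_state(); pose=(s["tcp_pos"],s["tool_rot"]); im=capture("wrist"); cv2.imwrite(f"pics/{sys.argv[1]}.png",im[:,:,::-1])
np.save(f"pics/{sys.argv[1]}.npy",np.r_[pose[0],pose[1]]); print(pose)
E
python3 w.py w1; python3 - <<'E'
from h import *
im=cv2.imread("pics/w1.png")[:,:,::-1].copy(); p=np.load("pics/w1.npy"); pose=(p[:3],p[3:])
b=blob(im,(0,140,60),(5,255,255),(278,207),120);print(b)
b and print(plane("wrist",*b[0],.034,pose))
E
```

```text
(array([0.42814226, 0.20946802, 0.32768926]), array([ 1.79625343e+02, -2.64572945e-02, -9.33304284e+01]))
(array([233.42135922, 117.00485437]), array([ 216,   99,   36,   37, 1030], dtype=int32))
[0.46029198 0.12782479 0.034     ]
```

View pics/w1.png

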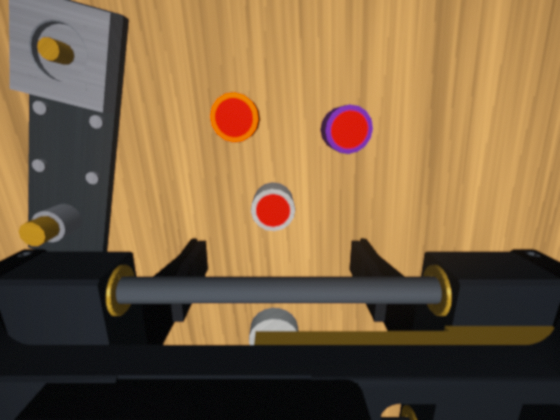

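The wrist view shows the aluminium cap at (273,210) and the orange decoy at (233,117), which is what the mask picked up. Purple is at (348,128), the spigot tip near (50,49) and the post tip near (40,232). I'll take the measurements at those spots.

```bash
python3 - <<'E'
from h import *
im=cv2.imread("pics/w1.png")[:,:,::-1].copy(); p=np.load("pics/w1.npy"); pose=(p[:3],p[3:])
b=blob(im,(0,140,60),(5,255,255),(273,210),28);print(b); print("cap",plane("wrist",*b[0],.034,pose))
for n,c,z in(("spig",(46,49),.044),("post",(38,233),.058)): print(n,plane("wrist",*c,z,pose))
print("puck?",plane("wrist",274,335,.034,pose))
E
```

```text
(array([272.58588235, 209.94823529]), array([256, 194,  34,  33, 850], dtype=int32))
cap [0.4309622  0.21649636 0.034     ]
spig [0.60377935 0.06727503 0.044     ]
post [0.64398859 0.2180844  0.058     ]
puck? [0.43871319 0.36317447 0.034     ]
```

send_rows(
  deltas=[
    [[0.3,0.7,-2,0,-0.006,0,0],[0,0,-3,0,0,0,0],[0,0,-3,0,0,0,0],[0,0,-2,0,0,0,0],[0,0,0,0,0,0,0],[0,0,0,0,0,0,0]],
  ],
)

```text
time: 1.82
tcp_pos: [0.4338, 0.2244, 0.2365]
tool_rot: [-179.0, 0.7, -92.6]
force: [1.0, 0.6, 0.4]
width: 0.0869
```

```bash
cat > go.py <<'E'
# usage: go.py x y z yaw -> remaining shift (cm) and rotvec (rad) to vertical tool at that yaw
from h import *
import sys
from scipy.spatial.transform import Rotation as Ro
x,y,z,yaw=map(float,sys.argv[1:5]); s=read_state()
R=Ro.from_euler("xyz",s["tool_rot"],degrees=True); T=Ro.from_euler("xyz",[180,0,yaw],degrees=True)
print("t",s["time"],"pos",s["tcp_pos"].round(4),"shift",((np.array([x,y,z])-s["tcp_pos"])*100).round(2),"rot",(T*R.inv()).as_rotvec().round(4),"F",s["force"].round(1),"w",round(s["width"],4),"grasp",(s["tcp_pos"]+R.apply([0,0,.164])).round(4))
E
python3 go.py .431 .2165 .197 -92
```

```text
t 1.8167 pos [0.4338 0.2244 0.2365] shift [-0.28 -0.79 -3.95] rot [-0.012   0.0185  0.01  ] F [1.  0.6 0.4] w 0.0869 grasp [0.4368 0.2263 0.0725]
```

send_rows(
  deltas=[
    [[-0.3,-0.8,0,-0.011,0.018,0,0],[0,0,0,0,0,0,0],[0,0,0,0,0,0,0],[0,0,0,0,0,0,0]],
  ],
)

```text
time: 2.15
tcp_pos: [0.4315, 0.2184, 0.2426]
tool_rot: [-179.6, 0.4, -92.3]
force: [0.2, 0.2, 0.9]
width: 0.087
```

```bash
python3 go.py .431 .2165 .197 -92
```

```text
t 2.15 pos [0.4315 0.2184 0.2426] shift [-0.05 -0.19 -4.56] rot [-0.0068  0.0067  0.0058] F [0.2 0.2 0.9] w 0.087 grasp [0.4326 0.2195 0.0786]
```

send_rows(
  deltas=[
    [[-0.1,-0.2,-1,-0.007,0.007,0.006,0],[0,0,-1,0,0,0,0],[0,0,-1,0,0,0,0],[0,0,-1,0,0,0,0],[0,0,-0.5,0,0,0,0],[0,0,0,0,0,0,0],[0,0,0,0,0,0,0]],
  ],
)

```text
time: 2.73
tcp_pos: [0.4308, 0.2159, 0.1975]
tool_rot: [-179.8, 0.2, -91.9]
force: [-0.7, 0.5, -0.4]
width: 0.0871
```

```bash
python3 go.py .431 .2165 .197 -92
```

```text
t 2.7333 pos [0.4308 0.2159 0.1975] shift [ 0.02  0.06 -0.05] rot [-0.0037  0.0038 -0.0015] F [-0.7  0.5 -0.4] w 0.0871 grasp [0.4314 0.2166 0.0335]
```

Position is good; closing.

send_rows(
  deltas=[
    [[0,0,0,0,0,0,1],[0,0,0,0,0,0,1],[0,0,0,0,0,0,1],[0,0,0,0,0,0,1],[0,0,0,0,0,0,1],[0,0,0,0,0,0,1],[0,0,0,0,0,0,1],[0,0,0,0,0,0,1]],
  ],
)

```text
time: 3.4
tcp_pos: [0.4313, 0.2164, 0.1995]
tool_rot: [-179.6, 0.4, -91.9]
force: [-0.3, -0.5, -0.7]
width: 0.0427
```

```bash
python3 go.py .431 .2165 .197 -92
```

```text
t 3.4 pos [0.4313 0.2164 0.1995] shift [-0.03  0.01 -0.25] rot [-0.0066  0.0069 -0.002 ] F [-0.3 -0.5 -0.7] w 0.0427 grasp [0.4325 0.2175 0.0355]
```

send_rows(
  deltas=[
    [[0,0,1,-0.007,0.007,0,1],[0,0,2,0,0,0,1],[0,0,3,0,0,0,1],[0,0,3,0,0,0,1],[2,-1,0,0,0,0,1],[3,-1.5,0,0,0,0,1],[3,-1.5,0,0,0,0,1],[3,-1.5,0,0,0,0,1],[2,-1,0,0,0,0,1],[2,0,0,0,0,0,1]],
  ],
)

```text
time: 4.23
tcp_pos: [0.5819, 0.1471, 0.294]
tool_rot: [179.8, -0.2, -91.6]
force: [-0.1, 0.3, -0.9]
width: 0.0433
```

send_rows(
  deltas=[
    [[0,0,0,0,0,0,1],[0,0,0,0,0,0,1],[0,0,0,0,0,0,1]],
  ],
)

```text
time: 4.48
tcp_pos: [0.5853, 0.1456, 0.2921]
tool_rot: [179.7, -0.2, -91.8]
force: [0.3, -0.6, -0.5]
width: 0.0429
```

```bash
python3 go.py .604 .067 .28 -92; python3 w.py w2
```

```text
t 4.4833 pos [0.5853 0.1456 0.2921] shift [ 1.87 -7.86 -1.21] rot [ 0.0042 -0.0046 -0.0033] F [ 0.3 -0.6 -0.5] w 0.0429 grasp [0.5845 0.1449 0.1281]
(array([0.58526082, 0.1455811 , 0.29208945]), array([179.74231102,  -0.24658382, -91.81064983]))
```

View pics/w2.png

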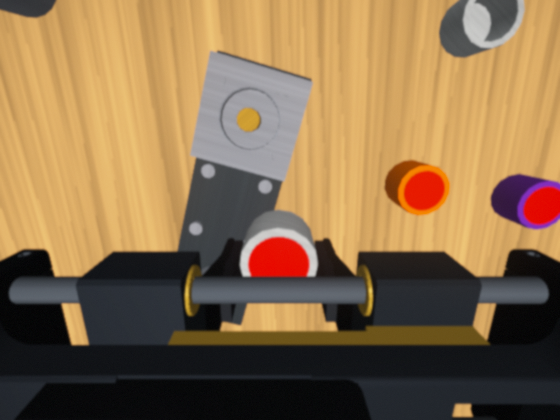

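The wrist view shows the spigot at (248,120) inside the pocket circle centred near (249,119). The held cap's red face is centred near (279,263), with its lower part hidden by the rod; cap_up is still in place at top right.

```bash
python3 - <<'E'
from h import *
from scipy.optimize import least_squares
im=cv2.imread("pics/w2.png")[:,:,::-1].copy(); p=np.load("pics/w2.npy"); pose=(p[:3],p[3:])
hsv=cv2.cvtColor(im,cv2.COLOR_RGB2HSV)
def circ(px,z):
    P=np.array([plane("wrist",u,v,z,pose)[:2] for u,v in px])
    f=lambda q:np.hypot(*(P-q[:2]).T)-q[2]
    r=least_squares(f,np.r_[P.mean(0),.02],loss="soft_l1",f_scale=.0005); return r.x.round(4),np.median(abs(f(r.x))).round(5)
m=cv2.inRange(hsv,(0,150,60),(5,255,255)); m[:, :235]=0; m[:,325:]=0
top=[(u,np.nonzero(m[200:,u])[0][0]+200) for u in range(250,310) if m[200:275,u].any()]
left=[(np.nonzero(m[v])[0][0]-.5,v) for v in range(245,274)]; right=[(np.nonzero(m[v])[0][-1]+.5,v) for v in range(245,274)]
top=[(u,v-.5) for u,v in top if v<250]
c=circ(top+left+right,.1276)
from scipy.spatial.transform import Rotation as Ro
g=p[:3]+Ro.from_euler("xyz",p[3:],degrees=True).apply([0,0,.164])
print("disc",c,"minus grasp",(c[0][:2]-g[:2]).round(4))
b=blob(im,(14,110,60),(28,255,255),(248,120),25); print(b); print("spig",plane("wrist",*b[0],.044,pose))
# pocket edge: darkest radial ring around
g8=cv2.GaussianBlur(cv2.cvtColor(im,cv2.COLOR_RGB2GRAY),(0,0),1).astype(float)
px=[]
for a in np.linspace(0,2*np.pi,72,endpoint=False):
    rr=np.arange(22,38,.5); u=249+rr*np.cos(a); v=119+rr*np.sin(a)
    val=cv2.remap(g8.astype(np.float32),u.astype(np.float32)[None],v.astype(np.float32)[None],1)[0]; k=val.argmin(); px.append((u[k],v[k]))
print("pocket",circ(px,.032))
# block outline corners
m=cv2.inRange(hsv,(0,0,90),(180,60,255)); k=np.zeros_like(m); cv2.circle(k,(250,115),75,255,-1); m&=k
m=cv2.morphologyEx(m,cv2.MORPH_CLOSE,np.ones((15,15)));m=cv2.morphologyEx(m,cv2.MORPH_OPEN,np.ones((21,21)))
ct=max(cv2.findContours(m,0,1)[0],key=cv2.contourArea); bx=cv2.boxPoints(cv2.minAreaRect(ct)); B=np.array([plane("wrist",u,v,.032,pose)[:2] for u,v in bx]); print(B.round(4),B.mean(0).round(4),np.linalg.norm(np.diff(B,axis=0),axis=1))
E
```

```text
disc (array([0.5834, 0.1434, 0.0164]), np.float64(0.00014)) minus grasp [-0.0011 -0.0015]
(array([248.06293706, 119.15617716]), array([237, 108,  23,  23, 429], dtype=int32))
spig [0.60303615 0.06631305 0.044     ]
pocket (array([0.6029, 0.0663, 0.0227]), np.float64(0.00017))
[[0.6595 0.0986]
 [0.6289 0.0167]
 [0.5531 0.0362]
 [0.576  0.1225]] [0.6044 0.0685] [0.08737917 0.07830588 0.08924788]
```

send_rows(
  deltas=[
    [[0.5,-2,0,0.004,-0.005,0,1],[0.5,-2,0,0,0,0,1],[0.4,-2,0,0,0,0,1],[0.2,-0.8,-0.5,0,0,0,1],[0,0,-0.5,0,0,0,1],[0,0,-0.5,0,0,0,1],[0,0,0,0,0,0,1],[0,0,0,0,0,0,1],[0,0,0,0,0,0,1]],
  ],
)

```text
time: 5.28
tcp_pos: [0.5955, 0.081, 0.2752]
tool_rot: [179.8, -0.0, -91.2]
force: [0.2, 0.1, -0.7]
width: 0.043
```

```bash
python3 go.py .6041 .0678 .2225 -92
```

```text
t 5.2833 pos [0.5955 0.081  0.2752] shift [ 0.86 -1.32 -5.27] rot [ 0.     -0.0042 -0.0134] F [ 0.2  0.1 -0.7] w 0.043 grasp [0.5948 0.081  0.1112]
```

send_rows(
  deltas=[
    [[0.9,-1.3,0,0,-0.004,-0.013,1],[0,0,0,0,0,0,1],[0,0,0,0,0,0,1],[0,0,0,0,0,0,1],[0,0,0,0,0,0,1]],
  ],
)

```text
time: 5.7
tcp_pos: [0.6054, 0.0692, 0.2756]
tool_rot: [-179.9, 0.0, -91.9]
force: [-0.4, 0.1, -0.8]
width: 0.0427
```

```bash
python3 go.py .6041 .0678 .2225 -92
```

```text
t 5.7 pos [0.6054 0.0692 0.2756] shift [-0.13 -0.14 -5.31] rot [-0.0003  0.0013 -0.0025] F [-0.4  0.1 -0.8] w 0.0427 grasp [0.6056 0.0692 0.1116]
```

send_rows(
  deltas=[
    [[-0.15,-0.15,-0.5,0,0.001,0,1],[0,0,-0.8,0,0,0,1],[0,0,-0.8,0,0,0,1],[0,0,-0.3,0,0,0,1],[0,0,0,0,0,0,1],[0,0,0,0,0,0,1],[0,0,0,0,0,0,1],[0,0,0,0,0,0,1]],
  ],
)

```text
time: 6.37
tcp_pos: [0.6032, 0.0677, 0.248]
tool_rot: [179.9, -0.0, -91.8]
force: [0.4, -0.3, -0.2]
width: 0.0429
```

```bash
python3 go.py .6041 .0678 .2225 -92
```

```text
t 6.3667 pos [0.6032 0.0677 0.248 ] shift [ 0.09  0.01 -2.55] rot [ 0.0003 -0.0019 -0.0028] F [ 0.4 -0.3 -0.2] w 0.0429 grasp [0.6029 0.0677 0.084 ]
```

send_rows(
  deltas=[
    [[0.1,0,-0.5,0,-0.002,0,1],[0,0,-0.5,0,0,0,1],[0,0,-0.3,0,0,0,1],[0,0,0,0,0,0,1],[0,0,0,0,0,0,1],[0,0,0,0,0,0,1]],
  ],
)

```text
time: 6.87
tcp_pos: [0.6045, 0.0678, 0.2341]
tool_rot: [-179.9, 0.0, -91.8]
force: [0.3, 0.7, -0.7]
width: 0.0428
```

```bash
python3 go.py .6041 .0678 .2225 -92
```

```text
t 6.8667 pos [0.6045 0.0678 0.2341] shift [-0.04 -0.   -1.16] rot [-0.0001  0.0015 -0.0029] F [ 0.3  0.7 -0.7] w 0.0428 grasp [0.6048 0.0678 0.0701]
```

send_rows(
  deltas=[
    [[-0.05,0,-0.2,0,0.0015,0,1],[0,0,-0.2,0,0,0,1],[0,0,-0.2,0,0,0,1],[0,0,-0.2,0,0,0,1],[0,0,-0.2,0,0,0,1]],
  ],
)

```text
time: 7.28
tcp_pos: [0.6042, 0.0679, 0.2241]
tool_rot: [-179.9, 0.0, -91.8]
force: [-1.1, 0.3, -0.3]
width: 0.0429
```

```bash
python3 go.py .6041 .0678 .2225 -92
```

```text
t 7.2833 pos [0.6042 0.0679 0.2241] shift [-0.01 -0.01 -0.16] rot [-0.0007  0.0017 -0.0031] F [-1.1  0.3 -0.3] w 0.0429 grasp [0.6045 0.068  0.0601]
```

send_rows(
  deltas=[
    [[0,0,-0.15,0,0,0,1],[0,0,-0.15,0,0,0,1],[0,0,-0.1,0,0,0,1],[0,0,-0.1,0,0,0,1]],
  ],
)

```text
time: 7.62
tcp_pos: [0.6042, 0.068, 0.2235]
tool_rot: [-179.9, -0.1, -91.7]
force: [-2.5, 0.6, 6.6]
width: 0.0429
```

```bash
python3 go.py .6041 .0678 .2225 -92
```

```text
t 7.6167 pos [0.6042 0.068  0.2235] shift [-0.01 -0.02 -0.1 ] rot [ 0.001   0.0022 -0.0052] F [-2.5  0.6  6.6] w 0.0429 grasp [0.6046 0.0679 0.0595]
```

send_rows(
  deltas=[
    [[0,0,0,0,0,0,0],[0,0,0,0,0,0,0],[0,0,0,0,0,0,0],[0,0,0,0,0,0,0],[0,0,0,0,0,0,0],[0,0,0,0,0,0,0],[0,0,0,0,0,0,0],[0,0,0.5,0,0,0,0],[0,0,1.5,0,0,0,0],[0,0,3,0,0,0,0]],
  ],
)

```text
time: 8.45
tcp_pos: [0.6024, 0.0674, 0.2672]
tool_rot: [179.3, -0.3, -91.8]
force: [0.9, -0.3, -0.3]
width: 0.0866
```

send_rows(
  deltas=[
    [[0,0.0,3,0,0,0,0],[0,2,1,0,0,0,0],[0,3,0,0,0,0,0],[0,1,0,0,0,0,0],[0,0,0,0,0,0,0],[0,0,0,0,0,0,0]],
  ],
)

```text
time: 8.95
tcp_pos: [0.6036, 0.1286, 0.3187]
tool_rot: [-179.9, -0.0, -91.8]
force: [-0.0, -0.3, -0.1]
width: 0.0869
```

```bash
python3 w.py w3; python3 - <<'E'
from h import *
im=cv2.imread("pics/w3.png")[:,:,::-1].copy(); p=np.load("pics/w3.npy"); pose=(p[:3],p[3:])
b=blob(im,(0,150,60),(5,255,255),(250,150),110);print(b); print("cap",plane("wrist",*b[0],.058,pose)) if b else 0
im=capture("side"); cv2.imwrite("pics/s3.png",cv2.resize(im[120:320,180:460],None,fx=2,fy=2,interpolation=2)[:,:,::-1]); cv2.imwrite("pics/s3f.png",im[:,:,::-1])
E
```

```text
(array([0.60355909, 0.12863114, 0.31867686]), array([-1.79887769e+02, -3.22890421e-02, -9.18285369e+01]))
(array([275.47107438, 140.02329076]), array([ 256,  120,   40,   41, 1331], dtype=int32))
cap [0.60319382 0.06686924 0.058     ]
```

View pics/w3.png

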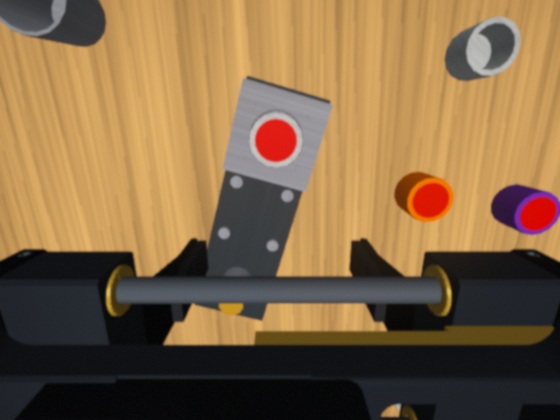

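The wrist view shows the red face at (275,140), centred and square in the block. It measures (0.603,0.067) against the pocket at (0.603,0.066), and the contact height agrees, so the cap is home. Next is the lever.

send_rows(
  deltas=[
    [[-0.4,-3,0,0,0,0.03,0],[-0.4,-3.7,0,0,0,0.03,0],[-0.4,-3.7,0,0,0,0.03,0],[-0.4,-3.7,0,0,0,0.03,0],[-0.4,-3.7,0,0,0,0.03,0],[-0.4,-3.7,0,0,0,0.03,0],[-0.4,-3.7,0,0,0,0.03,0],[-0.4,-3.7,0,0,0,0.03,0],[-0.4,-3.7,0,0,0,0.03,0],[-0.4,-3,0,0,0,0.03,0]],
  ],
)

```text
time: 9.88
tcp_pos: [0.5563, -0.2456, 0.3122]
tool_rot: [179.4, -0.0, -73.8]
force: [1.2, 0.1, -0.3]
width: 0.087
```

send_rows(
  deltas=[
    [[-0.3,-1.5,0,0,0,0,0],[0,0,0,0,0,0,0],[0,0,0,0,0,0,0],[0,0,0,0,0,0,0]],
  ],
)

```text
time: 10.22
tcp_pos: [0.5484, -0.271, 0.3092]
tool_rot: [179.0, 0.1, -74.5]
force: [-0.2, -0.1, -0.1]
width: 0.0872
```

```bash
python3 w.py w4
```

```text
(array([ 0.54835481, -0.2710051 ,  0.30919206]), array([ 1.79007111e+02,  1.35574902e-01, -7.45466379e+01]))
```

View pics/w4.png

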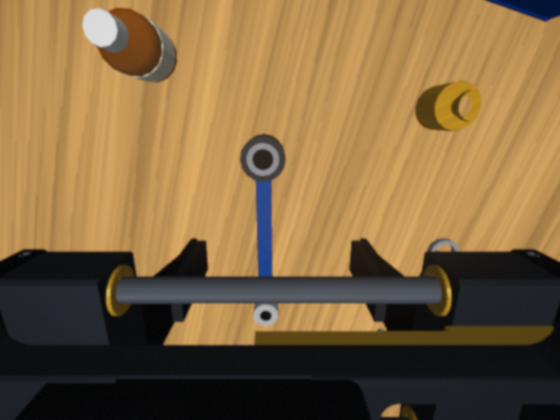

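The boss top is at (263,158), the eye at (265,315), and the blue arm runs between them. The bottle at (130,45) and the weight at (450,105) flank the far side of the boss.

```bash
python3 - <<'E'
from h import *
im=cv2.imread("pics/w4.png")[:,:,::-1].copy(); p=np.load("pics/w4.npy"); pose=(p[:3],p[3:])
hsv=cv2.cvtColor(im,cv2.COLOR_RGB2HSV)
m=cv2.inRange(hsv,(105,120,40),(130,255,255)); m[:175]=0; m[272:]=0; m[:,:240]=0; m[:,290:]=0
v,u=np.nonzero(m); P=np.array([plane("wrist",a,b,.034,pose)[:2] for a,b in zip(u,v)])
vx,vy,x0,y0=cv2.fitLine(P.astype(np.float32),2,0,.01,.01).ravel(); print("arm dir",np.degrees(np.arctan2(vy,vx)),x0,y0)
B=plane("wrist",263,158,.036,pose);E=plane("wrist",265.5,315.5,.036,pose); d=(E-B)[:2];print("boss",B,"eye",E,"len",np.hypot(*d),"ang",np.degrees(np.arctan2(d[1],d[0])))
print("bal",B[:2]+d/np.hypot(*d)*.0405)
print("boss outer bbox", blob(im,(0,0,0),(180,80,90),(263,158),30))
print("bottle cap",plane("wrist",101,29,.085,pose),"bottle base",plane("wrist",160,55,0,pose),"weight",plane("wrist",463,104,.055,pose))
E
python3 go.py .5587 -.27 .21 -75
```

```text
arm dir -74.20312 0.5512249 -0.25105387
boss [ 0.56775709 -0.31213123  0.036     ] eye [ 0.52524863 -0.1589545   0.036     ] len 0.15896566020991248 ang 105.51000094400924
bal [ 0.55692712 -0.27310609]
boss outer bbox (array([262.73579109, 156.55299539]), array([241, 135,  44,  46, 651], dtype=int32))
bottle cap [ 0.68227805 -0.36803183  0.085     ] bottle base [ 0.67828926 -0.37092876  0.        ] weight [ 0.43131575 -0.39446936  0.055     ]
t 10.2667 pos [ 0.5485 -0.2706  0.3092] shift [ 1.02  0.06 -9.92] rot [ 0.0022 -0.0174 -0.0086] F [0.8 1.3 0.4] w 0.087 grasp [ 0.5456 -0.271   0.1452]
```

send_rows(
  deltas=[
    [[0.4,-0.1,-1.5,0.002,-0.012,0,0],[0.3,-0.1,-2,0,-0.005,0,0],[0.2,0,-2,0,0,0,0],[0,0,-1.5,0,0,0,0],[0,0,-0.5,0,0,0,0],[0,0,0,0,0,0,0],[0,0,0,0,0,0,0],[0,0,0,0,0,0,0]],
  ],
)

```text
time: 10.93
tcp_pos: [0.5605, -0.2648, 0.2344]
tool_rot: [-179.7, -0.2, -73.8]
force: [-0.8, -0.1, -0.2]
width: 0.087
```

```bash
python3 go.py .557 -.273 .19 -74.4
```

```text
t 10.9333 pos [ 0.5605 -0.2648  0.2344] shift [-0.35 -0.82 -4.44] rot [ 0.0015  0.005  -0.0105] F [-0.8 -0.1 -0.2] w 0.087 grasp [ 0.5613 -0.265   0.0704]
```

send_rows(
  deltas=[
    [[-0.35,-0.8,-0.8,0.0015,0.005,-0.01,0],[0,0,-1,0,0,0,0],[0,0,-1,0,0,0,0],[0,0,-0.8,0,0,0,0],[0,0,-0.5,0,0,0,0],[0,0,0,0,0,0,0],[0,0,0,0,0,0,0],[0,0,0,0,0,0,0]],
  ],
)

```text
time: 11.6
tcp_pos: [0.5569, -0.2739, 0.1915]
tool_rot: [-179.8, -0.1, -74.4]
force: [-0.3, -0.8, -0.1]
width: 0.087
```

```bash
python3 go.py .557 -.273 .19 -74.4
```

```text
t 11.6 pos [ 0.5569 -0.2739  0.1915] shift [ 0.01  0.09 -0.15] rot [0.001  0.0035 0.0005] F [-0.3 -0.8 -0.1] w 0.087 grasp [ 0.5575 -0.274   0.0275]
```

Within a millimetre; closing.

send_rows(
  deltas=[
    [[0,0.1,-0.25,0.001,0.003,0,1],[0,0,0,0,0,0,1],[0,0,0,0,0,0,1],[0,0,0,0,0,0,1],[0,0,0,0,0,0,1],[0,0,0,0,0,0,1],[0,0,0,0,0,0,1],[0,0,0,0,0,0,1],[0,0,0,0,0,0,1],[0,0,0,0,0,0,1]],
  ],
)

```text
time: 12.43
tcp_pos: [0.5577, -0.2727, 0.1906]
tool_rot: [-179.8, -0.1, -74.4]
force: [-0.0, 0.2, -0.4]
width: 0.0285
```

send_rows(
  deltas=[
    [[0,0,0,0,0,0,1],[0,0,0,0,0,0,1],[0,0,0.5,0,0,0,1],[0,0,1,0,0,0,1],[0,0,1.5,0,0,0,1],[0,0,1.5,0,0,0,1],[0,0,0.5,0,0,0,1],[0,0,0,0,0,0,1],[0,0,0,0,0,0,1],[0,0,0,0,0,0,1]],
  ],
)

```text
time: 13.27
tcp_pos: [0.5538, -0.2716, 0.2383]
tool_rot: [179.6, 0.4, -74.6]
force: [0.3, -0.2, -4.3]
width: 0.0138
```

```bash
python3 go.py .614 .105 .311 -105.5; python3 -c "
from h import *
print(read_state()['moment']); im=capture('side'); cv2.imwrite('pics/s5f.png',im[:,:,::-1]); cv2.imwrite('pics/s5.png',cv2.resize(im[120:370,220:500],None,fx=2.2,fy=2.2,interpolation=2)[:,:,::-1])"
```

```text
t 13.2667 pos [ 0.5538 -0.2716  0.2383] shift [ 6.02 37.66  7.27] rot [-0.0077 -0.0077 -0.5393] F [ 0.3 -0.2 -4.3] w 0.0138 grasp [ 0.5523 -0.2707  0.0744]
[ 0.07705153 -0.08838158  0.01623621]
```

View pics/s5.png

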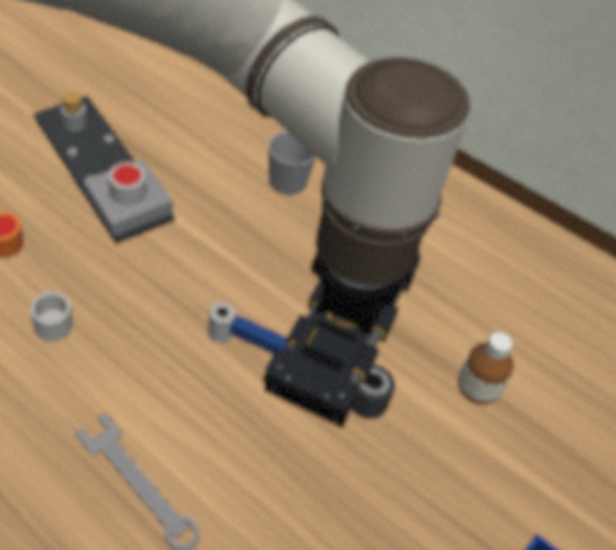

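The side view shows the lever lifted in the grip, its eye at crop (222,312) and boss at (376,381), with the cap seated. I'll check level with two cameras and the in-hand pose with the wrist.

```bash
python3 w.py w5; python3 - <<'E'
from h import *
im=capture("scene"); cv2.imwrite("pics/c5f.png",im[:,:,::-1])
a=cv2.resize(im[130:250,110:250],None,fx=2.8,fy=2.8,interpolation=2)
b=cv2.imread("pics/w5.png")[60:400,150:400,::-1]; 
h=max(a.shape[0],b.shape[0]); o=np.zeros((h,a.shape[1]+b.shape[1],3),np.uint8); o[:a.shape[0],:a.shape[1]]=a; o[:b.shape[0],a.shape[1]:]=b
cv2.imwrite("pics/m5.png",o[:,:,::-1]); print(a.shape,b.shape)
E
```

```text
(array([ 0.5537363 , -0.27150828,  0.23805252]), array([179.52963719,   0.45522822, -74.60324031]))
(336, 392, 3) (340, 250, 3)
```

View pics/m5.png

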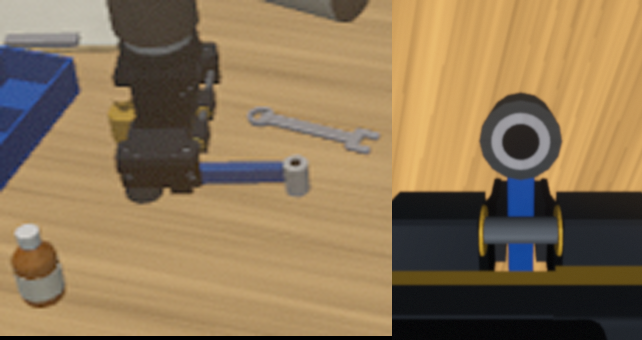

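```bash
python3 - <<'E'
from h import *
p=np.load("pics/w5.npy"); pose=(p[:3],p[3:])
def x(r1,r2):
    (o1,d1),(o2,d2)=r1,r2; s=np.linalg.lstsq(np.c_[d1,-d2],o2-o1,rcond=None)[0]; a,b=o1+s[0]*d1,o2+s[1]*d2; return (a+b)/2,np.linalg.norm(a-b)
E,e1=x(ray("scene",215.4,187.5),ray("side",320.9,261.8)); B,e2=x(ray("wrist",279,201,pose),ray("side",390.9,293.2))
print(E,e1,B,e2,np.linalg.norm(E-B),"tilt deg",np.degrees((E-B)[2]/.158))
for z in(.078,.082,.086): print(z,plane("wrist",279,201,z,pose))
d=(E-B)[:2];print(np.degrees(np.arctan2(d[1],d[0])))
E
python3 go.py .614 .105 .311 -105.5
```

```text
[ 0.52079365 -0.15882556  0.08489683] 0.0013707805693434847 [ 0.56230558 -0.31223966  0.08743517] 0.0029493961283552023 0.15895146496609605 tilt deg -0.9204822357998478
0.078 [ 0.56152522 -0.30813604  0.078     ]
0.082 [ 0.56187424 -0.30922853  0.082     ]
0.086 [ 0.56222326 -0.31032103  0.086     ]
105.14094136300177
t 13.4167 pos [ 0.5538 -0.2716  0.238 ] shift [ 6.02 37.66  7.3 ] rot [-0.008  -0.0085 -0.5394] F [-0.1  0.2 -5.3] w 0.0137 grasp [ 0.5522 -0.2707  0.074 ]
```

Level within about 1° and gripped at balance. Now I'll raise it and carry it over.

send_rows(
  deltas=[
    [[0,0,1,0,0,0,1],[0,0,2,-0.004,-0.004,0,1],[0,0,2,-0.004,-0.004,0,1],[0,0,1,0,0,0,1],[0.2,1,0.5,0,0,-0.02,1],[0.4,2,0,0,0,-0.036,1],[0.4,2.5,0,0,0,-0.036,1],[0.4,2.5,0,0,0,-0.036,1],[0.4,2.5,0,0,0,-0.036,1],[0.4,2.5,0,0,0,-0.036,1]],
  ],
)

```text
time: 14.25
tcp_pos: [0.5739, -0.1417, 0.3063]
tool_rot: [179.6, 0.1, -87.2]
force: [0.4, 0.2, -4.8]
width: 0.0136
```

send_rows(
  deltas=[
    [[0.4,2.5,0,0,0,-0.036,1],[0.4,2.5,0,0,0,-0.036,1],[0.4,2.5,0,0,0,-0.036,1],[0.4,2.5,0,0,0,-0.036,1],[0.4,2.5,0,0,0,-0.036,1],[0.4,2.5,0,0,0,-0.036,1],[0.4,2.5,0,0,0,-0.036,1],[0.4,2,0,0,0,-0.036,1],[0.2,1,0,0,0,-0.02,1],[0,0,0,0,0,0,1]],
  ],
)

```text
time: 15.08
tcp_pos: [0.6077, 0.0788, 0.3083]
tool_rot: [179.5, 0.2, -105.5]
force: [-0.7, -0.9, -4.8]
width: 0.0135
```

```bash
python3 go.py .6137 .1056 .298 -105.2
```

```text
t 15.0833 pos [0.6077 0.0788 0.3083] shift [ 0.6   2.68 -1.03] rot [-0.0063 -0.0067  0.0056] F [-0.7 -0.9 -4.8] w 0.0135 grasp [0.6066 0.0798 0.1443]
```

send_rows(
  deltas=[
    [[0.2,0.9,-0.4,-0.006,-0.007,0,1],[0.2,0.9,-0.4,0,0,0,1],[0.1,0.7,-0.2,0,0,0,1],[0,0,0,0,0,0,1],[0,0,0,0,0,0,1],[0,0,0,0,0,0,1],[0,0,0,0,0,0,1]],
  ],
)

```text
time: 15.67
tcp_pos: [0.6124, 0.1042, 0.2963]
tool_rot: [179.9, -0.1, -105.5]
force: [-0.5, 0.7, -4.4]
width: 0.0137
```

```bash
python3 go.py .6137 .1056 .298 -105.2
```

```text
t 15.6667 pos [0.6124 0.1042 0.2963] shift [0.13 0.14 0.17] rot [ 0.0016 -0.0028  0.0059] F [-0.5  0.7 -4.4] w 0.0137 grasp [0.6119 0.1039 0.1323]
```

send_rows(
  deltas=[
    [[0.15,0.15,0.15,0.002,-0.003,0.006,1],[0,0,0,0,0,0,1],[0,0,0,0,0,0,1],[0,0,0,0,0,0,1],[0,0,0,0,0,0,1],[0,0,0,0,0,0,1]],
  ],
)

```text
time: 16.17
tcp_pos: [0.6141, 0.1041, 0.2987]
tool_rot: [-179.9, 0.1, -105.3]
force: [-0.6, 0.1, -3.8]
width: 0.0138
```

```bash
python3 go.py .6137 .1056 .298 -105.2; python3 w.py w6; python3 - <<'E'
from h import *
b=cv2.imread("pics/w6.png")[20:360,150:400,::-1]
A=[cv2.resize(capture("scene")[160:300,220:400],None,fx=1.6,fy=1.6,interpolation=2),cv2.resize(capture("side")[100:260,190:350],None,fx=1.6,fy=1.6,interpolation=2)]
o=np.zeros((490,550,3),np.uint8); o[:224,:288]=A[0]; o[230:486,:256]=A[1]; o[:340,300:]=b
cv2.imwrite("pics/m6.png",o[:,:,::-1])
E
```

```text
t 16.1667 pos [0.6141 0.1041 0.2987] shift [-0.04  0.15 -0.07] rot [-0.0008  0.0014  0.0014] F [-0.6  0.1 -3.8] w 0.0138 grasp [0.6143 0.1043 0.1347]
(array([0.61409556, 0.10412744, 0.29871068]), array([-1.79935216e+02,  6.70842469e-02, -1.05282670e+02]))
```

View pics/m6.png

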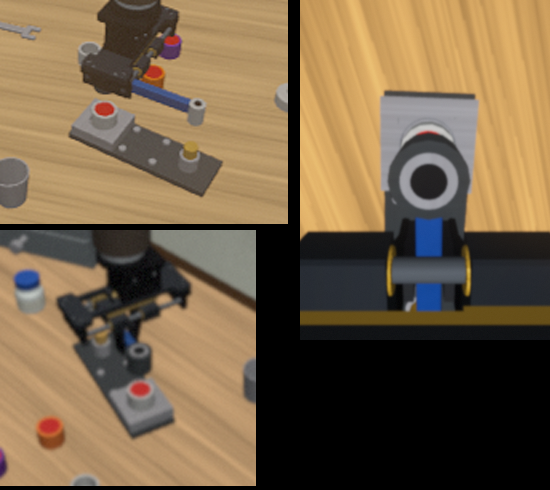

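The boss ring is at wrist (280,202), square over the block, with the cap just visible beyond it because of the oblique view. The eye is at scene (344,224).

```bash
python3 - <<'E'
from h import *
p=np.load("pics/w6.npy"); pose=(p[:3],p[3:])
(o1,d1),(o2,d2)=ray("wrist",280,202,pose),ray("side",277.5,176.9)
s=np.linalg.lstsq(np.c_[d1,-d2],o2-o1,rcond=None)[0]; print("boss top tri",(o1+s[0]*d1+o2+s[1]*d2)/2,np.linalg.norm(o1+s[0]*d1-o2-s[1]*d2))
print("boss wrist z.145",plane("wrist",280,202,.145,pose),"eye scene z.145",plane("scene",343.75,224.4,.145), "post",plane("scene",220+191/1.6,160+148/1.6,.058))
E
```

```text
boss top tri [0.60401427 0.06551483 0.1368753 ] 0.0062822279560403585
boss wrist z.145 [0.60158765 0.06587253 0.145     ] eye scene z.145 [0.64569962 0.21745188 0.145     ] post [0.65785139 0.21844993 0.058     ]
```

send_rows(
  deltas=[
    [[0,0,0,0,0,0,1],[0,0,0,0,0,0,1],[0,0,0,0,0,0,1],[0,0,0,0,0,0,1]],
  ],
)

```text
time: 16.65
tcp_pos: [0.614, 0.1042, 0.2985]
tool_rot: [-180.0, 0.1, -105.3]
force: [0.2, 1.0, -4.4]
width: 0.0137
```

```bash
python3 go.py .6137 .1056 .298 -105.2; python3 -c "
from station import *
print(read_state()['joint_velocities'].round(2)); print(close_job())"
```

```text
t 16.65 pos [0.614  0.1042 0.2985] shift [-0.03  0.14 -0.05] rot [-0.0007  0.001   0.0013] F [ 0.2  1.  -4.4] w 0.0137 grasp [0.6142 0.1044 0.1345]
[ 0.11  0.01 -0.08  0.01  0.   -0.05]
the job is handed in; nothing more can be done
None
```

I seated cap_down rim-down in the pocket and released it. I then picked up the lever at its balance point, carried it over the fixture and handed the job in at 16.65 s, with the lever still in the grip.

- **Cap:** it measured (0.603, 0.067) after release, against the pocket at (0.603, 0.066). It made contact at the expected seated height.
- **Lever at hand-in:** it was still, with about 4.4 N of weight and a 13.7 mm opening. I measured its tilt at about 1° just after lifting and did not measure it again; the tool was within 0.1° of vertical at the end.
- **Boss:** it was within about 2 mm of the pocket in plan. Its underside was about 0.10–0.11 m above the bench, some 4–5 cm above the cap.
- **Eye:** it was within about 13 mm of the post in plan, inside the 25 mm limit.
- **Other objects:** cap_up and the bystanders looked undisturbed wherever they showed in the pictures; I did not measure them again.

Two checks disagreed. My readings of the post differed by about 14 mm between cameras. The last two-camera check of the boss's top had a 6 mm ray gap and read about 8 mm lower than the height assumed from the tool. All of these stay inside the tolerances.

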